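# Set out a stationery shop's counter display

## Task

Set out the counter display on the grey mat: stand the violet paint jar on the middle of the wooden riser, and put the red puzzle box on the mat exactly midway between the brush pot and the riser, in line with them and with its long side parallel to the yellow strip, then centre the blue card box on top of it, the same way round. Park the green toy car lengthwise in the middle of the strip's width, straight in front of the brush pot (square off the strip, not towards the robot's base). Leave the orange jar, the tape roll and the calculator where they are, and finish with everything upright, let go and at rest.

Things in the scene. Friction and masses are not known exactly. Their poses are not given: they have to be found in the camera images.
- mat: Fixed dark grey mat, 180 (its x, front to back) x 340 (its y, along the row) x 3 mm. A yellow strip 45 mm wide runs along its whole front edge, nearest the robot; the strip's centre line is at x = -67.5 mm, parallel to y; +x points from the strip to the back. Turned up to 12 degrees. Origin: centre of its underside, z up. 
- pot: Fixed white round brush pot, 66 mm diameter at the rim and 85 mm high, with brushes standing in it up to 126 mm. On the mat at one end (either) of the back row, 120 mm along and 30 mm behind the mat's middle; axes parallel to the mat's. Origin: centre of its underside, z up. 
- riser: Fixed light wooden display block, 70 x 70 x 40 mm high with a flat top, standing on the mat at the other end of the back row, 240 mm from the pot's centre; axes parallel to the mat's. Origin: centre of its underside, z up. 
- puzzle_box: Loose red puzzle box, a flat carton 70 mm (its x) x 46 mm (its y) x 30 mm high, about 80 g, with coloured dots and a white bar on top. Origin: centre of its underside, z up. 
- card_box: Loose small blue card-game box, 52 mm (its x) x 36 mm (its y) x 22 mm high, about 60 g, with dots and a white bar on top. Origin: centre of its underside, z up. 
- violet_jar: Loose paint jar with violet body, round, 44 mm diameter up to 40 mm high, with a white cap 39 mm wide; 55 mm high in all, about 90 g; a violet spot on the cap. Origin: centre of its underside, z up. 
- toy_car: Loose green toy car on rigid wheels that do not turn, 64 mm long (its x) x 30 mm wide (its y) x 27 mm high, about 50 g. Origin: centre of its underside, z up. 
- orange_jar: Bystander, loose: a paint jar of the same size and shape as the violet one (44 mm diameter, 55 mm high) but orange with an orange spot on its cap. Not part of the display. Origin: centre of its underside, z up. 
- tape_roll: Bystander, loose: a roll of brown parcel tape lying flat, 68 mm diameter with a 48 mm hole, 24 mm high. Origin: centre of its underside, z up. 
- calculator: Bystander, loose: a black pocket calculator, 100 mm (its x) x 64 mm x 14 mm. Origin: centre of its underside, z up. 
There are look-alikes about, which are no part of the job. There is more than one size of the riser; the job needs the largest.

How it is judged:
At the end, for the whole second after the job is handed in: All four upright, at rest. Puzzle box on mat within 12 mm of midway between pot and riser; card box on it, centred to 10 mm; jar on riser, centred to 12 mm; car on mat within 12 mm of the strip's centre line and 15 mm of straight before the pot. Long sides within 0.2 rad of the strip (angle between each of puzzle_box, card_box, violet_jar, toy_car's own z axis and vertical below 0.12 rad and linear speed of each of puzzle_box, card_box, violet_jar, toy_car below 0.015 m/s and angular speed of each of puzzle_box, card_box, violet_jar, toy_car below 0.15 rad/s and x of puzzle_box in the frame of mat between 0.018 and 0.042 m and y of puzzle_box in the frame of mat between -0.012 and 0.012 m and z of puzzle_box in the frame of mat between -0.002 and 0.008 m and angle between the x axis of each of puzzle_box, toy_car and the y axis of mat, either way round below 0.2 rad and horizontal distance between card_box and puzzle_box below 0.01 m and z of card_box in the frame of puzzle_box between 0.025 and 0.035 m and angle between the x axis of card_box and the x axis of puzzle_box, either way round below 0.2 rad and horizontal distance between violet_jar and riser below 0.012 m and z of violet_jar in the frame of riser between 0.035 and 0.045 m and x of toy_car in the frame of mat between -0.0795 and -0.0555 m and y of toy_car in the frame of pot between -0.015 and 0.015 m and z of toy_car in the frame of mat between -0.002 and 0.008 m); the robot touches nothing.
It fails at once if the orange jar is shifted by more than 20 mm (distance of orange_jar from where it was at the start of the episode above 0.02 m).
It fails at once if the tape roll is shifted by more than 20 mm (distance of tape_roll from where it was at the start of the episode above 0.02 m).
It fails at once if the calculator is shifted by more than 20 mm (distance of calculator from where it was at the start of the episode above 0.02 m).
It also fails if it takes over 96 s, if anything falls off the work surface, if the arm or the gripper's body presses on something with over 40 N, if the wrist force passes 120 N, or if a joint passes its speed limit or range.

## Robot

A 7-joint arm with a two-finger parallel gripper is mounted at the origin on the work surface. World frame = base frame: x ahead of the robot, y to its left, z up, the work surface at z = 0. Lengths are in m, angles in rad, forces in N, time in s.
With the tool pointing down it reaches from about 0.4 to 0.85 m from the base axis. Payload 4.4 kg.
Tool frame: the origin (TCP) lies at the very end of the fingers, on their centre line; the grasp point (between the pads) lies 19 mm behind it; z points along the fingers, y is the direction in which the jaws open and shut (so a half turn about z gives the same grasp; the last joint's range is limited). The gripper opens to 94 mm and grips with 3 to 60 N. Pads are 16 mm wide; open, the fingers measure 119 mm over their backs; the gripper's body (75 mm by 177 mm) begins 78 mm behind the grasp point.
Start: joints at [-1.204, 0.628, 0.038, 1.517, -0.027, 0.996, -0.02], TCP at [0.273, 0.59, 0.205] pointing down, gripper open.
Joint ranges: [-3.06, 3.06], [-0.37, 2.12], [-1.25, 1.32], [0.18, 2.47], [-1.1, 4.24], [0.23, 1.98], [-2.94, 2.94]. Speed limits (rad/s): [2.57, 2.57, 3.14, 3.14, 3.14, 3.14, 3.14].

## Interface

Orientations are given as a rotation vector (axis times angle).
In Python, from rig import * gives the robot as it stands. The module is installed in compiled form; this text tells all that it offers.
- The arm moves only by the tool servo_tool, never from a script. Its argument "moves" is one flat list of numbers, 7 for each row, row after row: the shift along the tool's x, y, z in cm, then the turn, a rotation vector about the tool's x, y, z in rad, then the opening, from 0 (shut) to 1 (fully open). A call has 1 to 5 rows; each row is the pose to reach, as a shift and turn from the pose commanded when the call began, along the tool's axes at that moment; what a row does not reach only later rows make up. A row lasts 1/12 s, in which the tool goes at most 41.7 mm and 7.16 degrees, less where a joint would pass 70% of its speed; a pose out of reach is approached as far as the arm can. A call with a gripper value outside its range is refused whole. The fingers move at their own pace and stop on an object; "squeeze" is the grip in N (left out, the last holds). Time passes only in rows, so rows that repeat a pose let the fingers close. It gives the time, the measured TCP pose, the force and the opening at its end, in the units of the state.
- get_obs(): the state, without advancing time (a new reading comes with each control period).
- get_image(name): name is "scene" or "top"; returns a dict with "color" (480x640x3 uint8, blue, green, red), "fx", "fy", "cx", "cy" (pixels), "k1" (the pictures are not rectified: a ray, as slopes to the right and down, at radius r is drawn at 1 + k1 r^2 times it, then the intrinsics apply), "extrinsics" (4x4, takes a point from world to camera coordinates). Camera axes: x right, y down, z forward; pixel columns grow to the right and rows downward; lengths in m; the calibration is good to about 2 mm. A picture is of the moment at which its call begins. There is no depth.
- sign_off(): hands the job in, once; it reports no verdict.
Trained networks look in the newest picture that a camera, given by its name, has taken for a name from the list of things; names that differ only in an ending like _2 or _b are one class to them, and where a whole thing is asked for, a point or a joint stands for the part that bears it (a point fixed in the world has none). Each returns a list of dicts, best first, with "conf" (0 to 1); they miss things now and then, are a little off and sometimes report something else, mostly with a low value. They report only what shows in the picture. A call takes as long as a camera call. They do not tell look-alikes from the thing itself.
- masks_of(camera, target): "region" (480x640 bool, what is visible of it) and "bbox" ([left, top, right, bottom] in pixels, round what is visible of it).
The state is a dict: "time_s": time; "q": joint angles; "qvel": joint speeds; "tau": joint torques, N m; "tool_pos": TCP position; "tcp_rot": TCP orientation; "contact_force": force on the tool from outside, world axes, zero at the start; "moment": the same for the moment, N m; "width": finger opening in m.
Only numpy, scipy, OpenCV 4.12 (cv2) and the standard library are available. Lean on these libraries where they do the work, as an engineer would, in place of code of your own. Each camera call takes 0.05 s, during which the arm holds its last target.

## Working session

There is one attempt and no reset: what is moved stays moved. The work goes in short steps, Python scripts to look and compute and a tool call to move; the robot and the scene stay as the last step left them, time stands still between calls to the robot, and variables do not carry over. Pictures are saved under pics/ and viewed, and the job is handed in when it is done.

Besides the shell and the picture viewer there is one more tool, called after "Request:" in YAML: its name, and indented under it one key for each argument. servo_tool: Moves the arm, as the interface text tells. Its arguments: {"type":"object","properties":{"moves":{"type":"array","items":{"type":"number"}},"squeeze":{"type":"number"}},"required":["moves"]}

```bash
mkdir -p pics; ls
python3 - <<'E'
from rig import *
import cv2
o=get_obs(); print(o)
for n in ("top","scene"):
    im=get_image(n); cv2.imwrite(f"pics/{n}0.png",im["color"]); print(n,{k:v for k,v in im.items() if k!="color"})
E
```

```text
pics
{'time_s': 0.0, 'q': array([-1.20380552,  0.62930252,  0.03843817,  1.5183339 , -0.02698605,
        0.99632242, -0.01997581]), 'qvel': array([ 0.00153418, -0.00029308,  0.00142389,  0.00078163,  0.0001232 ,
       -0.00046417,  0.00135252]), 'tau': array([ 9.28571080e-05, -5.49726927e+01,  1.14296962e+00, -1.86632806e+01,
       -5.23697399e-02,  2.32355139e-02,  1.57325512e-04]), 'tool_pos': array([0.27231316, 0.58948342, 0.20459324]), 'tcp_rot': array([-6.74399317e-01, -3.06797643e+00,  2.84534644e-03]), 'contact_force': array([0.22712823, 0.18024896, 0.37613931]), 'moment': array([ 0.00987912, -0.05261275, -0.01518268]), 'width': 0.09387785414576429}
top {'fx': 435.2500248482015, 'fy': 435.2500248482015, 'cx': 315.7928204217388, 'cy': 245.31914260270608, 'k1': -0.056450302807249726, 'extrinsics': array([[ 0.02070073, -0.99963109,  0.01758281, -0.0227303 ],
       [-0.99442095, -0.0224059 , -0.10307738,  0.56372854],
       [ 0.10343331, -0.01535094, -0.99451792,  0.86303269],
       [ 0.        ,  0.        ,  0.        ,  1.        ]])}
scene {'fx': 433.0778813002647, 'fy': 433.0778813002647, 'cx': 319.2550106980975, 'cy': 236.50590445338273, 'k1': -0.034691371561428645, 'extrinsics': array([[ 0.56502939,  0.8250632 , -0.00353468, -0.3100743 ],
       [ 0.65537935, -0.4514188 , -0.60555675, -0.35185209],
       [-0.50121821,  0.33984081, -0.79579428,  1.1572037 ],
       [ 0.        ,  0.        ,  0.        ,  1.        ]])}
```

View pics/top0.png

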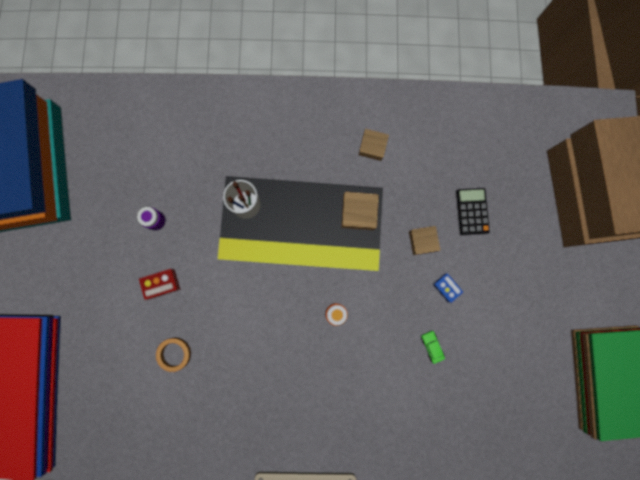

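View pics/scene0.png

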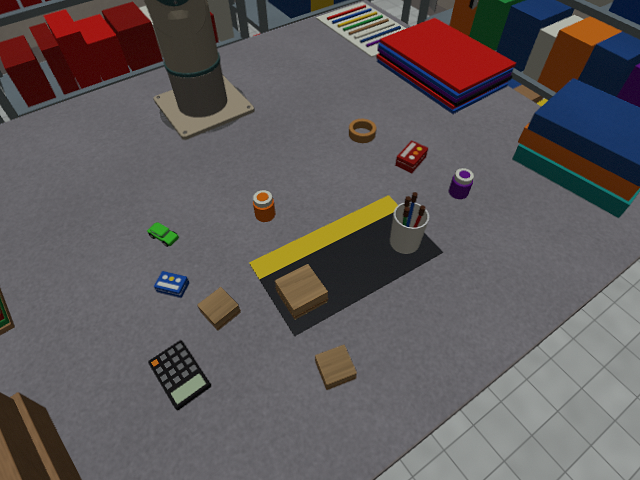

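```bash
cat > h.py <<'E'
from rig import *
import numpy as np, cv2
from scipy.optimize import minimize
from scipy.spatial.transform import Rotation as R
def proj(im,P):
    P=np.atleast_2d(P); E=im["extrinsics"]; c=P@E[:3,:3].T+E[:3,3]
    s=c[:,:2]/c[:,2:]; r2=(s**2).sum(1,keepdims=True); s=s*(1+im["k1"]*r2)
    return s*[im["fx"],im["fy"]]+[im["cx"],im["cy"]]
def unproj(im,uv,z):
    uv=np.atleast_2d(np.float64(uv)); d=(uv-[im["cx"],im["cy"]])/[im["fx"],im["fy"]]; s=d.copy()
    for _ in range(10): s=d/(1+im["k1"]*(s**2).sum(1,keepdims=True))
    E=im["extrinsics"]; Rm=E[:3,:3]; o=-Rm.T@E[:3,3]; w=np.c_[s,np.ones(len(s))]@Rm
    return o+w*((z-o[2])/w[:,2])[:,None]
def box(lx,ly,h): return np.array([[a*lx/2,b*ly/2,c*h] for a in(-1,1) for b in(-1,1) for c in(0,1)])
def cyl(*zr):
    t=np.linspace(0,2*np.pi,40); return np.concatenate([np.c_[r*np.cos(t),r*np.sin(t),0*t+z] for z,r in zr])
M={"mat":box(.18,.34,.003),"riser":box(.07,.07,.04),"puzzle_box":box(.07,.046,.03),"card_box":box(.052,.036,.022),
"violet_jar":cyl((0,.022),(.04,.022),(.055,.0195)),"orange_jar":cyl((0,.022),(.04,.022),(.055,.0195)),"toy_car":box(.064,.03,.027),"calculator":box(.1,.064,.014),"tape_roll":cyl((0,.034),(.024,.034)),"pot":cyl((0,.03),(.085,.033))}
def hullpts(im,m,p,z0):
    c,s=np.cos(p[2]),np.sin(p[2]); W=m@np.array([[c,s,0],[-s,c,0],[0,0,1]])+[p[0],p[1],z0]
    return cv2.convexHull(proj(im,W).astype(np.float32))[:,0]
def fit(name,obs,p0,z0=0,yaws=np.arange(0,np.pi,np.pi/12)):
    """obs list of (im,mask)"""
    m=M[name]; K=4; dat=[]
    for im,mk in obs:
        ys,xs=np.nonzero(mk); x0,y0,x1,y1=xs.min()-12,ys.min()-12,xs.max()+13,ys.max()+13
        x0,y0=max(x0,0),max(y0,0)
        sub=mk[y0:y1,x0:x1].astype(np.float32); sub=cv2.resize(sub,None,fx=K,fy=K,interpolation=cv2.INTER_LINEAR)>.5
        dat.append((im,sub,x0,y0))
    def cost(p):
        t=0
        for im,sub,x0,y0 in dat:
            h=(hullpts(im,m,p,z0)-[x0,y0]+.5)*K
            c=np.zeros(sub.shape,np.uint8); cv2.fillPoly(c,[np.round(h*16).astype(np.int32)],1,shift=4)
            c=c>0; t+=1-(c&sub).sum()/(c|sub).sum()
        return t/len(dat)
    best=None
    for y in yaws:
        r=minimize(cost,[*p0,y],method="Nelder-Mead",options=dict(initial_simplex=np.array([[*p0,y],[p0[0]+.008,p0[1],y],[p0[0],p0[1]+.008,y],[*p0,y+.15]]),maxiter=120))
        if best is None or r.fun<best.fun: best=r
    return best.x,best.fun
E
cat > d.py <<'E'
from h import *
ims={n:get_image(n) for n in("top","scene")}
dets={}
for n in ("mat","pot","riser","puzzle_box","card_box","violet_jar","toy_car","orange_jar","tape_roll","calculator"):
    for c in ims:
        r=masks_of(c,n); dets[n,c]=r
        print(n,c,[(round(d["conf"],2),np.round(d["bbox"]).astype(int).tolist(),int(d["region"].sum())) for d in r])
import pickle; pickle.dump((ims,dets),open("d0.pkl","wb"))
E
python3 d.py
```

```text
mat top [(0.69, [219, 174, 382, 274], 11098)]
mat scene [(0.84, [251, 195, 440, 335], 10444)]
pot top [(0.79, [223, 179, 260, 216], 978)]
pot scene [(0.91, [389, 191, 429, 255], 1632), (0.48, [353, 118, 380, 143], 534)]
riser top [(0.83, [338, 195, 379, 230], 1292), (0.76, [413, 224, 441, 255], 714), (0.61, [358, 125, 387, 161], 716), (0.48, [158, 335, 192, 374], 664)]
riser scene [(0.78, [277, 262, 330, 320], 1765), (0.61, [199, 288, 244, 331], 1096), (0.6, [312, 348, 358, 393], 1264)]
puzzle_box top [(0.68, [135, 266, 179, 300], 887)]
puzzle_box scene [(0.7, [396, 143, 426, 174], 632)]
card_box top [(0.79, [433, 273, 464, 304], 499)]
card_box scene [(0.62, [152, 270, 192, 298], 629)]
violet_jar top [(0.86, [139, 208, 165, 233], 511)]
violet_jar scene [(0.75, [449, 167, 472, 200], 541)]
toy_car top [(0.93, [420, 330, 446, 362], 441)]
toy_car scene [(0.9, [146, 220, 174, 246], 366)]
orange_jar top [(0.76, [325, 303, 349, 332], 381)]
orange_jar scene [(0.94, [253, 193, 275, 223], 580)]
tape_roll top [(0.58, [156, 336, 192, 375], 607), (0.35, [138, 268, 178, 298], 843)]
tape_roll scene [(0.67, [351, 118, 380, 140], 503), (0.57, [249, 196, 441, 337], 10406)]
calculator top [(0.75, [456, 187, 494, 238], 1463)]
calculator scene [(0.86, [153, 339, 208, 411], 2333)]
```

```bash
cat > f.py <<'E'
from h import *
import pickle
ims,dets=pickle.load(open("d0.pkl","rb"))
# mat by colour, top: strip yellow
top=ims["top"]; hsv=cv2.cvtColor(top["color"],cv2.COLOR_BGR2HSV)
def colmask(im,lo,hi,bb):
    h=cv2.cvtColor(im["color"],cv2.COLOR_BGR2HSV); m=cv2.inRange(h,lo,hi); k=np.zeros_like(m); k[bb[1]:bb[3],bb[0]:bb[2]]=1; return (m>0)&(k>0)
for c in ims:
    im=ims[c]; ym=colmask(im,(22,120,60),(38,255,255),(200,180,450,300)).astype(np.uint8)
    n,l,st,_=cv2.connectedComponentsWithStats(ym); i=1+st[1:,4].argmax()
    cnt=cv2.findContours((l==i).astype(np.uint8),0,2)[0][0][:,0]
    W=unproj(im,cnt,.003)[:,:2].astype(np.float32)
    (cx,cy),(w,h),a=cv2.minAreaRect(W*1000); print(c,"strip",cx,cy,w,h,a)
for n in ("mat","pot","riser","puzzle_box","card_box","violet_jar","toy_car","orange_jar","tape_roll","calculator"):
    z=.003 if n in("pot","riser") else 0
    for cams in (("top",),("scene",),("top","scene")):
        if n=="pot" and "scene" in cams: continue
        obs=[(ims[c],dets[n,c][0]["region"]) for c in cams]
        ys,xs=np.nonzero(obs[0][1]); p0=unproj(obs[0][0],[xs.mean(),ys.mean()],M[n][:,2].max()*.6)[0,:2]
        yaws=[0] if n in("pot","violet_jar","orange_jar","tape_roll") else np.arange(0,np.pi,np.pi/8)
        p,f=fit(n,obs,p0,z,yaws); print(n,cams,np.round(p,4),round(f,3))
E
python3 f.py
```

```text
top strip 548.3545532226562 25.152084350585938 338.7190246582031 45.891048431396484 87.01502227783203
scene strip 547.0713500976562 23.331192016601562 340.594482421875 46.203529357910156 87.12156677246094
mat ('top',) [0.6149 0.0223 3.0896] 0.185
mat ('scene',) [ 0.6145  0.0194 -0.0496] 0.225
mat ('top', 'scene') [ 0.6148  0.0202 -0.0518] 0.208
pot ('top',) [0.6505 0.1382 0.1667] 0.113
riser ('top',) [ 0.6388 -0.0983 -0.062 ] 0.045
riser ('scene',) [ 0.6387 -0.1013 -0.0608] 0.065
riser ('top', 'scene') [ 0.6385 -0.0995 -0.0659] 0.067
puzzle_box ('top',) [0.4785 0.3111 1.898 ] 0.049
puzzle_box ('scene',) [0.4766 0.311  1.9678] 0.071
puzzle_box ('top', 'scene') [0.4777 0.3112 1.9223] 0.077
card_box ('top',) [ 0.4828 -0.2882  0.7193] 0.06
card_box ('scene',) [ 0.4825 -0.2902  0.6313] 0.096
card_box ('top', 'scene') [ 0.4829 -0.2889  0.6917] 0.091
violet_jar ('top',) [ 0.6135  0.3328 -0.0424] 0.052
violet_jar ('scene',) [ 0.6114  0.3314 -0.057 ] 0.092
violet_jar ('top', 'scene') [0.6127 0.3322 0.0044] 0.086
toy_car ('top',) [ 0.3623 -0.2536  0.4825] 0.244
toy_car ('scene',) [ 0.3579 -0.2625  0.2061] 0.367
toy_car ('top', 'scene') [ 0.3605 -0.2561  0.421 ] 0.334
orange_jar ('top',) [ 0.4246 -0.0533  0.0032] 0.068
orange_jar ('scene',) [ 0.4245 -0.0557  0.0469] 0.053
orange_jar ('top', 'scene') [ 0.4244 -0.0543  0.0728] 0.076
tape_roll ('top',) [0.3364 0.2752 0.2259] 0.402
tape_roll ('scene',) [0.3339 0.2765 0.0197] 0.16
tape_roll ('top', 'scene') [0.3362 0.2759 0.0541] 0.292
calculator ('top',) [ 0.6483 -0.345   0.0794] 0.032
calculator ('scene',) [ 0.6468 -0.3478  0.0786] 0.061
calculator ('top', 'scene') [ 0.6483 -0.3463  3.2254] 0.065
```

```bash
cat > f2.py <<'E'
from h import *
import pickle
ims,dets=pickle.load(open("d0.pkl","rb"))
best={"puzzle_box":(.4777,.3112,1.92),"card_box":(.4829,-.2889,.69),"violet_jar":(.6127,.3322,0),"toy_car":(.3605,-.2561,.42)}
top=ims["top"]
h=cv2.cvtColor(top["color"],cv2.COLOR_BGR2HSV); g=cv2.inRange(h,(45,100,50),(75,255,255)); g[:320]=0;g[380:]=0;g[:,:400]=0;g[:,470:]=0
cnt=max(cv2.findContours(g,0,2)[0],key=cv2.contourArea)[:,0]
W=unproj(top,cnt,.013)[:,:2].astype(np.float32)*1000; print("car rect",cv2.minAreaRect(W), W.mean(0))
rows=[]
for c in ims:
    im=ims[c]; row=[]
    for n,p in best.items():
        u=proj(im,[p[0],p[1],.02])[0].round().astype(int); K=8
        cr=im["color"][u[1]-25:u[1]+25,u[0]-25:u[0]+25]; cr=cv2.resize(cr,None,fx=K//2,fy=K//2,interpolation=cv2.INTER_CUBIC)
        hp=(hullpts(im,M[n],p,0)-(u-25)+.5)*K/2; cv2.polylines(cr,[hp.round().astype(int)],True,(255,255,255),1); row.append(cr)
    rows.append(np.hstack(row))
cv2.imwrite("pics/z1.png",np.vstack(rows))
E
python3 f2.py
```

```text
car rect ((360.7715759277344, -256.30682373046875), (63.65615463256836, 29.079195022583008), 23.382732391357422) [ 361.39145 -257.5152 ]
```

View pics/z1.png

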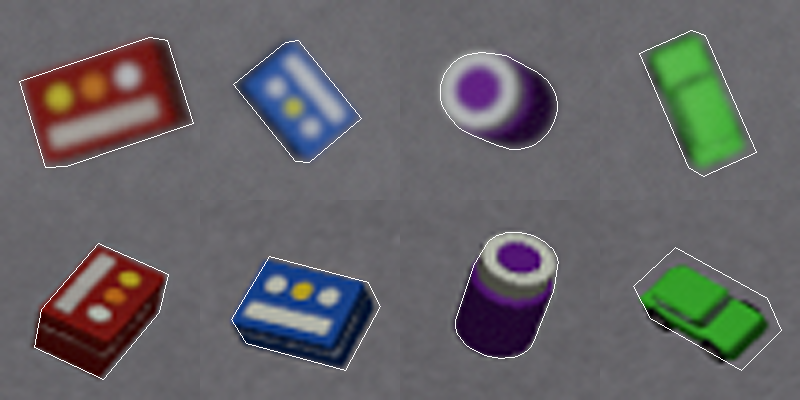

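```bash
cat > go.py <<'E'
import sys
from h import *
# args: groups "x,y,z,jaw" sequential targets; prints tool-frame shift & turn from the current measured pose for each
o=get_obs(); Rt=R.from_rotvec(o["tcp_rot"]); p=o["tool_pos"]
y=Rt.as_matrix()[:,1]; cur=np.arctan2(y[1],y[0])
print("t",round(o["time_s"],2),"pos",p.round(4),"jaw",round(cur,3),"z",Rt.as_matrix()[:,2].round(3),"w",round(o["width"],4),"q",o["q"].round(2),"F",o["contact_force"].round(1))
for a in sys.argv[1:]:
    v=[float(s) for s in a.split(",")]
    j=v[3]; j=cur+(j-cur+np.pi/2)%np.pi-np.pi/2
    yy=np.array([np.cos(j),np.sin(j),0]); zz=np.array([0,0,-1.]); T=R.from_matrix(np.c_[np.cross(yy,zz),yy,zz])
    print((Rt.inv().apply(np.array(v[:3])-p)*100).round(2),(Rt.inv()*T).as_rotvec().round(3), "->dist mm",round(np.linalg.norm(np.array(v[:3])-p)*1000))
E
python3 go.py .478,.311,.12,.35 .478,.311,.004,.35
```

```text
t 1.2 pos [0.2726 0.5901 0.2055] jaw 1.138 z [-0.  0. -1.] w 0.0939 q [-1.2   0.63  0.04  1.52 -0.03  1.   -0.02] F [ 0.3 -1.1  0.1]
[-30.35 -16.72   8.55] [ 0.    -0.     0.788] ->dist mm 357
[-30.35 -16.72  20.15] [ 0.    -0.     0.788] ->dist mm 401
```

Request:
servo_tool:
  moves: [-30.3,-16.7,8.5,0,0,0.788,1,-30.3,-16.7,8.5,0,0,0.788,1,-30.3,-16.7,8.5,0,0,0.788,1,-30.3,-16.7,8.5,0,0,0.788,1,-30.3,-16.7,8.5,0,0,0.788,1]

```text
time_s: 1.62
tool_pos: [0.3934, 0.4257, 0.1557]
tcp_rot: [1.593, 2.708, 0.001]
contact_force: [0.8, 0.9, -0.3]
width: 0.0939
```

```bash
python3 go.py .478,.311,.12,.35 .478,.311,.004,.35
```

```text
t 1.62 pos [0.3934 0.4257 0.1557] jaw 0.507 z [ 0.001  0.001 -1.   ] w 0.0939 q [-1.    0.59  0.2   1.78 -0.16  0.79 -0.22] F [ 0.8  0.9 -0.3]
[-14.14   1.82   3.57] [ 0.001 -0.     0.157] ->dist mm 147
[-14.14   1.81  15.17] [ 0.001 -0.     0.157] ->dist mm 208
```

Request:
servo_tool:
  moves: [-14.1,1.8,3.6,0,0,0.157,1,-14.1,1.8,3.6,0,0,0.157,1,-14.1,1.8,3.6,0,0,0.157,1,-14.1,1.8,3.6,0,0,0.157,1,-14.1,1.8,3.6,0,0,0.157,1]

```text
time_s: 2.03
tool_pos: [0.481, 0.3063, 0.119]
tcp_rot: [1.803, 2.569, -0.005]
contact_force: [0.1, -0.7, -0.6]
width: 0.0943
```

```bash
python3 go.py .478,.311,.12,.35 .478,.311,.004,.35
```

```text
t 2.03 pos [0.481  0.3063 0.119 ] jaw 0.347 z [ 0.001 -0.004 -1.   ] w 0.0943 q [-0.76  0.64  0.22  1.83 -0.19  0.7  -0.09] F [ 0.1 -0.7 -0.6]
[ 0.55 -0.12 -0.11] [-0.     0.004 -0.003] ->dist mm 6
[ 0.6  -0.12 11.49] [-0.     0.004 -0.003] ->dist mm 115
```

Request:
servo_tool:
  moves: [0.5,-0.1,3,0,0,0,1,0.5,-0.1,6,0,0,0,1,0.5,-0.1,9,0,0,0,1,0.5,-0.1,10.5,0,0,0,1,0.5,-0.1,11.3,0,0,0,1]
  squeeze: 15

```text
time_s: 2.45
tool_pos: [0.4728, 0.3178, 0.0046]
tcp_rot: [-1.79, -2.579, 0.004]
contact_force: [0.2, -0.1, -0.9]
width: 0.0939
```

Request:
servo_tool:
  moves: [0,0,0,0,0,0,0,0,0,0,0,0,0,0,0,0,0,0,0,0,0,0,0,0,0,0,0,0,0,0,0,0,0,0,0]

```text
time_s: 2.87
tool_pos: [0.4754, 0.3181, 0.008]
tcp_rot: [1.793, 2.579, 0.003]
contact_force: [-0.2, -0.2, -0.5]
width: 0.064
```

```bash
python3 go.py .478,.311,.12,.35 .6452,.0192,.12,-.051  .6452,.0192,.004,-.051
```

```text
t 2.87 pos [0.4754 0.3181 0.008 ] jaw 0.356 z [ 0.002  0.001 -1.   ] w 0.064 q [-0.73  0.81  0.15  1.89 -0.24  0.47 -0.06] F [-0.2 -0.2 -0.5]
[ -0.75   0.02 -11.2 ] [ 0.002 -0.001  0.006] ->dist mm 112
[-33.92   5.52 -11.22] [ 0.002 -0.001  0.407] ->dist mm 362
[-33.93   5.5    0.38] [ 0.002 -0.001  0.407] ->dist mm 344
```

Request:
servo_tool:
  moves: [-0.7,0,0.3,0,0,0,0.7,-0.7,0,0.3,0,0,0,0.7,-0.7,0,0.3,0,0,0,0,-0.7,0,0.3,0,0,0,0,-0.7,0,0.3,0,0,0,0]

```text
time_s: 3.28
tool_pos: [0.4772, 0.3109, 0.0038]
tcp_rot: [-1.793, -2.579, -0.0]
contact_force: [-0.5, -0.3, 0.0]
width: 0.0491
```

Request:
servo_tool:
  moves: [0,0,0,0,0,0,0,0,0,0,0,0,0,0,0,0,0,0,0,0,0,0,0,0,0,0,0,0]

```text
time_s: 3.62
tool_pos: [0.4772, 0.311, 0.0038]
tcp_rot: [1.793, 2.58, 0.0]
contact_force: [-0.3, 0.3, 0.1]
width: 0.0462
```

```bash
python3 go.py .478,.311,.12,.35 .6452,.0192,.12,-.051  .6452,.0192,.004,-.051
```

```text
t 3.62 pos [0.4772 0.311  0.0038] jaw 0.356 z [ 0.  0. -1.] w 0.0462 q [-0.72  0.81  0.14  1.89 -0.24  0.46 -0.05] F [-0.3  0.3  0.1]
[ -0.03   0.08 -11.62] [ 0.    -0.     0.006] ->dist mm 116
[-33.21   5.57 -11.62] [ 0.    -0.     0.407] ->dist mm 356
[-3.321e+01  5.570e+00 -2.000e-02] [ 0.    -0.     0.407] ->dist mm 337
```

Request:
servo_tool:
  moves: [0,0,-3,0,0,0,0,0,0,-7,0,0,0,0,0,0,-11,0,0,0,0,-1,0,-15,0,0,0.05,0,-4,0.7,-17,0,0,0.1,0]

```text
time_s: 4.03
tool_pos: [0.4963, 0.2813, 0.1779]
tcp_rot: [-1.911, -2.49, -0.01]
contact_force: [0.8, 0.8, -0.7]
width: 0.0459
```

```bash
python3 go.py  .6452,.0192,.17,-.051
```

```text
t 4.03 pos [0.4963 0.2813 0.1779] jaw 0.262 z [ 0.002  0.006 -1.   ] w 0.0459 q [-0.73  0.56  0.26  1.79 -0.19  0.82 -0.12] F [ 0.8  0.8 -0.7]
[-29.18   7.6    0.66] [ 0.003 -0.006  0.313] ->dist mm 302
```

Request:
servo_tool:
  moves: [-29.2,7.6,0.6,0,0,0.31,0,-29.2,7.6,0.6,0,0,0.31,0,-29.2,7.6,0.6,0,0,0.31,0,-29.2,7.6,0.6,0,0,0.31,0,-29.2,7.6,0.6,0,0,0.31,0]

```text
time_s: 4.45
tool_pos: [0.5996, 0.0926, 0.1695]
tcp_rot: [-2.28, -2.161, 0.001]
contact_force: [0.7, 0.7, -0.9]
width: 0.0457
```

```bash
python3 go.py  .6452,.0192,.17,-.051
```

```text
t 4.45 pos [0.5996 0.0926 0.1695] jaw -0.054 z [-0.001  0.    -1.   ] w 0.0457 q [-0.41  0.63  0.34  1.69 -0.26  0.87 -0.02] F [ 0.7  0.7 -0.9]
[-7.08  4.94 -0.05] [-0.001 -0.    -0.003] ->dist mm 86
```

Request:
servo_tool:
  moves: [-4,3,0,0,0,0,0,-7,4.9,0,0,0,0,0,-7,4.9,3,0,0,0,0,-7,4.9,6,0,0,0,0,-7,4.9,6,0,0,0,0]

```text
time_s: 4.87
tool_pos: [0.64, 0.0208, 0.104]
tcp_rot: [-2.277, -2.153, 0.013]
contact_force: [-2.3, 0.2, -1.0]
width: 0.046
```

Request:
servo_tool:
  moves: [0,0,2,0,0,0,0,0,0,4,0,0,0,0,0,0,5,0,0,0,0,0,0,5,0,0,0,0]

```text
time_s: 5.2
tool_pos: [0.6427, 0.0225, 0.0581]
tcp_rot: [-2.277, -2.16, 0.004]
contact_force: [-0.5, 0.3, -0.9]
width: 0.0459
```

```bash
python3 go.py  .6452,.0192,.008,-.051
cat > look.py <<'E'
import sys
from h import *
for n in ("top","scene"):
    im=get_image(n); cv2.imwrite(f"pics/{n}{sys.argv[1]}.png",im["color"])
E
python3 look.py 1
```

```text
t 5.2 pos [0.6427 0.0225 0.0581] jaw -0.053 z [-0.004  0.    -1.   ] w 0.0459 q [-0.24  0.81  0.27  1.66 -0.31  0.72  0.13] F [-0.5  0.3 -0.9]
[-0.32  0.28  5.01] [-0.004 -0.    -0.002] ->dist mm 50
```

View pics/scene1.png

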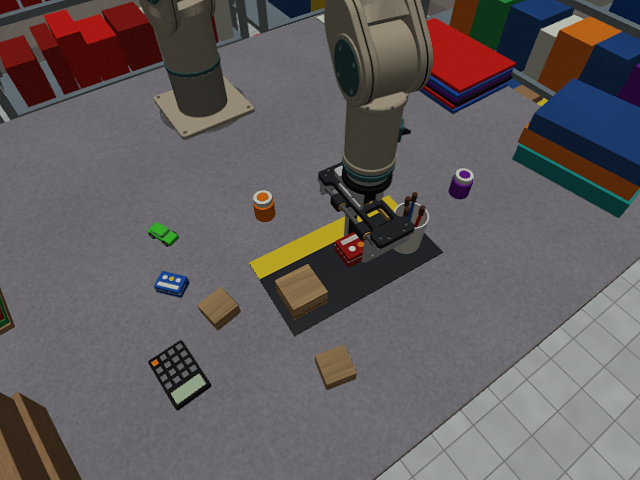

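Request:
servo_tool:
  moves: [-0.3,0.2,2,0,0,0,0,-0.3,0.2,3.5,0,0,0,0,-0.3,0.2,4.6,0,0,0,0,-0.3,0.2,4.8,0,0,0,0,-0.3,0.2,5,0,0,0,0]

```text
time_s: 5.72
tool_pos: [0.6467, 0.0187, 0.0101]
tcp_rot: [2.28, 2.161, 0.001]
contact_force: [-0.0, 0.7, 0.1]
width: 0.0456
```

Request:
servo_tool:
  moves: [0,0,0,0,0,0,0,0,0,0,0,0,0,0]

```text
time_s: 5.88
tool_pos: [0.6472, 0.0185, 0.0106]
tcp_rot: [2.28, 2.16, 0.002]
contact_force: [-0.2, 0.3, -0.6]
width: 0.0461
```

```bash
python3 go.py  .6452,.0192,.007,-.051
```

```text
t 5.88 pos [0.6472 0.0185 0.0106] jaw -0.054 z [ 0.002  0.    -1.   ] w 0.0461 q [-0.22  0.88  0.25  1.67 -0.33  0.63  0.16] F [-0.2  0.3 -0.6]
[ 0.06 -0.2   0.36] [ 0.002 -0.    -0.003] ->dist mm 4
```

Request:
servo_tool:
  moves: [0,-0.2,0.2,0,0,0,0,0,-0.2,0.4,0,0,0,0,0,-0.2,0.4,0,0,0,0]

```text
time_s: 6.13
tool_pos: [0.6446, 0.0187, 0.0066]
tcp_rot: [2.281, 2.16, 0.001]
contact_force: [-1.1, 0.2, 4.7]
width: 0.0461
```

Request:
servo_tool:
  moves: [0,0,0,0,0,0,0.6,0,0,0,0,0,0,0.6,0,0,0,0,0,0,0.8,0,0,0,0,0,0,0.8,0,0,0,0,0,0,1]

```text
time_s: 6.55
tool_pos: [0.6444, 0.0186, 0.0055]
tcp_rot: [-2.281, -2.161, 0.0]
contact_force: [-0.0, 0.1, -0.9]
width: 0.0728
```

```bash
python3 go.py  .6452,.0192,.007,-.051 .483,-.289,.17,-.87
```

```text
t 6.55 pos [0.6444 0.0186 0.0055] jaw -0.054 z [-0.  0. -1.] w 0.0728 q [-0.22  0.89  0.24  1.67 -0.33  0.62  0.16] F [-0.   0.1 -0.9]
[ 0.07  0.08 -0.15] [-0.    -0.    -0.003] ->dist mm 2
[-31.58 -14.45 -16.45] [-0.     0.     0.816] ->dist mm 384
```

Lift, then head for the card box.

Request:
servo_tool:
  moves: [0,0,-3,0,0,0,1,0,0,-7,0,0,0,1,0,0,-11,0,0,0,1,0,0,-15,0,0,0.05,1,-3,-1.4,-17,0,0,0.1,1]

```text
time_s: 6.97
tool_pos: [0.6339, -0.0032, 0.1802]
tcp_rot: [2.377, 2.051, 0.017]
contact_force: [1.4, 0.8, 0.1]
width: 0.0939
```

```bash
python3 go.py  .483,-.289,.13,-.87
```

```text
t 6.97 pos [ 0.6339 -0.0032  0.1802] jaw -0.147 z [ 0.01   0.005 -1.   ] w 0.0939 q [-0.25  0.65  0.36  1.61 -0.28  0.92  0.06] F [1.4 0.8 0.1]
[-30.51 -10.79   4.72] [ 0.006 -0.01   0.723] ->dist mm 327
```

Request:
servo_tool:
  moves: [-30.5,-10.8,4.5,0,0,0.72,1,-30.5,-10.8,4.5,0,0,0.72,1,-30.5,-10.8,4.5,0,0,0.72,1,-30.5,-10.8,4.5,0,0,0.72,1,-30.5,-10.8,4.5,0,0,0.72,1]

```text
time_s: 7.38
tool_pos: [0.5299, -0.1936, 0.147]
tcp_rot: [2.902, 1.203, 0.001]
contact_force: [0.0, -0.8, -0.1]
width: 0.0938
```

```bash
python3 go.py  .483,-.289,.13,-.87
```

```text
t 7.38 pos [ 0.5299 -0.1936  0.147 ] jaw -0.785 z [ 0.001 -0.    -1.   ] w 0.0938 q [-0.02  0.63  0.51  1.83 -0.41  0.79 -0.08] F [ 0.  -0.8 -0.1]
[-10.06   3.42   1.7 ] [ 0.    -0.     0.085] ->dist mm 108
```

Request:
servo_tool:
  moves: [-10,3.4,1.7,0,0,0.085,1,-10,3.4,1.7,0,0,0.085,1,-10,3.4,1.7,0,0,0.085,1,-10,3.4,4.7,0,0,0.085,1,-10,3.4,7.7,0,0,0.085,1]

```text
time_s: 7.8
tool_pos: [0.4848, -0.2907, 0.0706]
tcp_rot: [2.946, 1.08, 0.003]
contact_force: [0.9, 0.6, -1.0]
width: 0.0939
```

Request:
servo_tool:
  moves: [0,0,2,0,0,0,1,0,0,2,0,0,0,1,0,0,2,0,0,0,1]

```text
time_s: 8.05
tool_pos: [0.4842, -0.2871, 0.0494]
tcp_rot: [-2.946, -1.086, 0.002]
contact_force: [-0.1, -0.1, 0.5]
width: 0.0942
```

```bash
python3 go.py  .483,-.289,.003,-.87
```

```text
t 8.05 pos [ 0.4842 -0.2871  0.0494] jaw -0.864 z [-0.002  0.001 -1.   ] w 0.0942 q [ 0.23  0.77  0.41  1.9  -0.52  0.59  0.11] F [-0.1 -0.1  0.5]
[-0.21  0.07  4.64] [-0.002  0.001  0.006] ->dist mm 46
```

Request:
servo_tool:
  moves: [-0.2,0.1,2,0,0,0,1,-0.2,0.1,3.5,0,0,0,1,-0.2,0.1,4.6,0,0,0,1,-0.2,0.1,4.6,0,0,0,0.6,-0.2,0.1,4.6,0,0,0,0.4]

```text
time_s: 8.47
tool_pos: [0.4844, -0.2896, 0.0046]
tcp_rot: [2.947, 1.087, 0.001]
contact_force: [0.2, -0.3, 0.4]
width: 0.084
```

Request:
servo_tool:
  moves: [0,0,0,0,0,0,0,0,0,0,0,0,0,0,0,0,0,0,0,0,0,0,0,0,0,0,0,0,0,0,0,0,0,0,0]

```text
time_s: 8.88
tool_pos: [0.4842, -0.2895, 0.0043]
tcp_rot: [2.947, 1.087, 0.001]
contact_force: [0.5, -0.1, -0.1]
width: 0.0511
```

```bash
python3 go.py  .483,-.289,.003,-.87
```

```text
t 8.88 pos [ 0.4842 -0.2895  0.0043] jaw -0.864 z [ 0. -0. -1.] w 0.0511 q [ 0.27  0.83  0.35  1.91 -0.56  0.5   0.15] F [ 0.5 -0.1 -0.1]
[-0.06 -0.11  0.13] [ 0.    -0.     0.006] ->dist mm 2
```

Request:
servo_tool:
  moves: [0,0,0,0,0,0,0,0,0,0,0,0,0,0,0,0,0,0,0,0,0,0,0,0,0,0,0,0,0,0,0,0,0,0,0]

```text
time_s: 9.3
tool_pos: [0.484, -0.2894, 0.0039]
tcp_rot: [-2.947, -1.087, -0.0]
contact_force: [-0.1, 0.6, 0.5]
width: 0.0358
```

Request:
servo_tool:
  moves: [0,0,-2,0,0,0,0,0,0,-5,0,0,0,0,0,0,-9,0,0,0,0,0,0,-13,0,0,0,0,0,0,-17,0,0,0,0]

```text
time_s: 9.72
tool_pos: [0.4832, -0.2891, 0.1753]
tcp_rot: [-2.947, -1.086, 0.002]
contact_force: [0.5, 0.7, -1.2]
width: 0.0358
```

```bash
cat > mp.py <<'E'
from h import *
import sys
# re-measure puzzle box on mat (z=.003) 
ims={n:get_image(n) for n in("top","scene")}
for cams in (("top",),("scene",),("top","scene")):
    obs=[]
    for c in cams:
        r=masks_of(c,"puzzle_box"); print(c,[(round(d["conf"],2),np.round(d["bbox"]).astype(int).tolist()) for d in r]); obs.append((ims[c],r[0]["region"]))
    print(cams,fit("puzzle_box",obs,(.645,.019),.003,[1.4,1.52,1.6]))
for n in ims: cv2.imwrite(f"pics/{n}{sys.argv[1]}.png",ims[n]["color"])
E
python3 mp.py 2; python3 go.py  .6452,.0192,.17,-.051
```

```text
top [(0.82, [284, 196, 319, 221])]
('top',) (array([0.64360714, 0.01920345, 1.4970698 ]), np.float64(0.03798783202255529))
scene [(0.84, [334, 244, 374, 285])]
('scene',) (array([0.64292101, 0.01719607, 1.522427  ]), np.float64(0.05448222565687788))
top [(0.82, [284, 196, 319, 221])]
scene [(0.84, [334, 244, 374, 285])]
('top', 'scene') (array([0.64325354, 0.01785487, 1.49572974]), np.float64(0.05747793536069229))
t 10.02 pos [ 0.4831 -0.2884  0.1725] jaw -0.864 z [-0.002  0.002 -1.   ] w 0.0357 q [ 0.14  0.6   0.54  1.81 -0.4   0.85  0.01] F [-0.2  0.1 -1.3]
[ 32.31 -12.85   0.26] [-0.003 -0.001 -0.813] ->dist mm 348
```

View pics/top2.png

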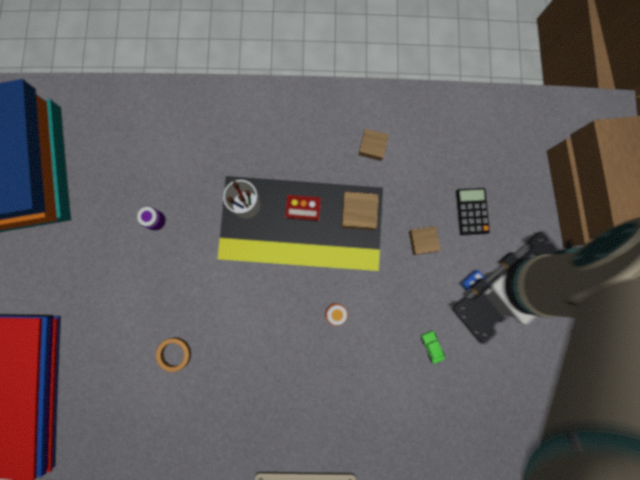

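Request:
servo_tool:
  moves: [32.3,-12.8,0,0,0,-0.81,0,32.3,-12.8,0,0,0,-0.81,0,32.3,-12.8,0,0,0,-0.81,0,32.3,-12.8,0,0,0,-0.81,0,32.3,-12.8,0,0,0,-0.81,0]

```text
time_s: 10.43
tool_pos: [0.5807, -0.103, 0.1717]
tcp_rot: [-2.462, -1.946, 0.004]
contact_force: [0.8, 0.1, -0.7]
width: 0.0362
```

```bash
python3 go.py  .644,.0187,.12,-.058
```

```text
t 10.43 pos [ 0.5807 -0.103   0.1717] jaw -0.233 z [-0.004  0.001 -1.   ] w 0.0362 q [-0.11  0.61  0.38  1.73 -0.28  0.86  0.16] F [ 0.8  0.1 -0.7]
[13.31  3.37  5.16] [-0.004 -0.    -0.175] ->dist mm 147
```

Request:
servo_tool:
  moves: [13.3,3.4,2,0,0,-0.175,0,13.3,3.4,2,0,0,-0.175,0,13.3,3.4,2,0,0,-0.175,0,13.3,3.4,5,0,0,-0.175,0,13.3,3.4,8,0,0,-0.175,0]

```text
time_s: 10.85
tool_pos: [0.6474, 0.0231, 0.0911]
tcp_rot: [-2.281, -2.156, -0.005]
contact_force: [0.2, -0.0, -2.0]
width: 0.0358
```

Request:
servo_tool:
  moves: [0,0,0,0,0,0,0,0,0,1,0,0,0,0,0,0,1,0,0,0,0]

```text
time_s: 11.1
tool_pos: [0.6446, 0.0144, 0.0823]
tcp_rot: [-2.292, -2.146, 0.005]
contact_force: [-0.0, 0.5, 0.1]
width: 0.0356
```

```bash
python3 go.py  .644,.0187,.037,-.058
```

```text
t 11.1 pos [0.6446 0.0144 0.0823] jaw -0.066 z [-0.003 -0.001 -1.   ] w 0.0356 q [-0.24  0.79  0.29  1.64 -0.3   0.76  0.13] F [-0.   0.5  0.1]
[ 0.43 -0.08  4.53] [-0.003  0.001 -0.008] ->dist mm 46
```

Request:
servo_tool:
  moves: [0.4,-0.1,1.5,0,0,0,0,0.4,-0.1,2.5,0,0,0,0,0.4,-0.1,3.5,0,0,0,0,0.4,-0.1,3.8,0,0,0,0,0.4,-0.1,3.8,0,0,0,0]

```text
time_s: 11.52
tool_pos: [0.6447, 0.0194, 0.0454]
tcp_rot: [-2.292, -2.148, 0.002]
contact_force: [0.3, -0.6, -0.8]
width: 0.036
```

```bash
python3 go.py  .644,.0187,.037,-.058; python3 look.py 3
```

```text
t 11.52 pos [0.6447 0.0194 0.0454] jaw -0.065 z [-0.001 -0.    -1.   ] w 0.036 q [-0.23  0.83  0.27  1.66 -0.32  0.69  0.14] F [ 0.3 -0.6 -0.8]
[-0.07 -0.06  0.84] [-0.001  0.    -0.007] ->dist mm 8
```

View pics/scene3.png

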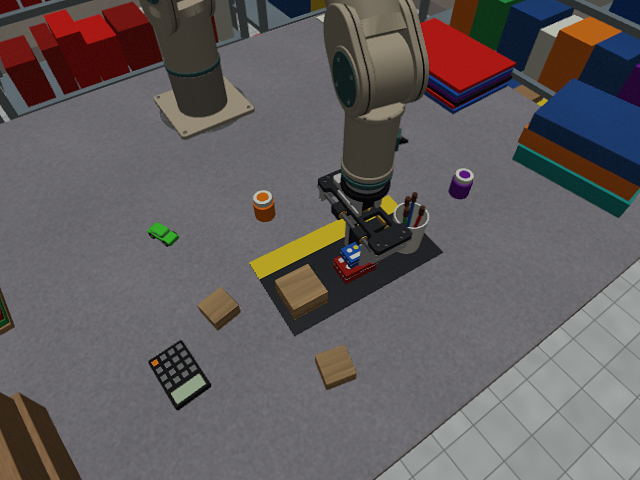

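Card box hangs just over the puzzle box (350,258). Lower and release.

Request:
servo_tool:
  moves: [-0.1,-0.1,0.4,0,0,0,0,-0.1,-0.1,0.8,0,0,0,0,-0.1,-0.1,0.9,0,0,0,0,-0.1,-0.1,0.9,0,0,0,0]

```text
time_s: 11.95
tool_pos: [0.6441, 0.0189, 0.037]
tcp_rot: [-2.292, -2.149, 0.0]
contact_force: [-1.3, -0.4, 0.7]
width: 0.0359
```

Request:
servo_tool:
  moves: [0,0,0,0,0,0,0.5,0,0,0,0,0,0,0.5,0,0,0,0,0,0,0.7,0,0,0,0,0,0,0.8,0,0,0,0,0,0,1]

```text
time_s: 12.37
tool_pos: [0.6442, 0.0191, 0.0369]
tcp_rot: [2.291, 2.149, 0.0]
contact_force: [0.4, 0.2, 0.3]
width: 0.0635
```

Request:
servo_tool:
  moves: [0,0,-2,0,0,0,1,0,0,-6,0,0,0,1,0,0,-10,0,0,0,1,0,0,-13,0,0,0,1,0,0,-14,0,0,0,1]

```text
time_s: 12.78
tool_pos: [0.6471, 0.0187, 0.1823]
tcp_rot: [2.288, 2.145, 0.01]
contact_force: [-0.3, -0.8, -0.1]
width: 0.0933
```

```bash
python3 go.py  .613,.332,.17,.49
```

```text
t 12.78 pos [0.6471 0.0187 0.1823] jaw -0.064 z [ 0.008  0.    -1.   ] w 0.0933 q [-0.27  0.67  0.34  1.57 -0.26  0.95  0.09] F [-0.3 -0.8 -0.1]
[31.05 -5.43  1.21] [ 0.008  0.002 -0.554] ->dist mm 315
```

Request:
servo_tool:
  moves: [31,-5.4,0,0,0,-0.55,1,31,-5.4,0,0,0,-0.55,1,31,-5.4,0,0,0,-0.55,1,31,-5.4,0,0,0,-0.55,1,31,-5.4,0,0,0,-0.55,1]

```text
time_s: 13.2
tool_pos: [0.6206, 0.2279, 0.1764]
tcp_rot: [-1.614, -2.694, 0.001]
contact_force: [0.5, 0.7, -0.3]
width: 0.094
```

```bash
python3 go.py  .613,.332,.12,.49
```

```text
t 13.2 pos [0.6206 0.2279 0.1764] jaw 0.491 z [-0.001  0.    -1.   ] w 0.094 q [-0.5   0.68  0.19  1.52 -0.15  0.96  0.22] F [ 0.5  0.7 -0.3]
[9.54 4.24 5.64] [-0.001 -0.001  0.001] ->dist mm 119
```

Request:
servo_tool:
  moves: [9.5,4.2,0,0,0,0,1,9.5,4.2,0,0,0,0,1,9.5,4.2,3,0,0,0,1,9.5,4.2,6,0,0,0,1,9.5,4.2,8,0,0,0,1]

```text
time_s: 13.62
tool_pos: [0.6114, 0.3322, 0.0933]
tcp_rot: [-1.614, -2.692, 0.004]
contact_force: [-0.4, -0.6, -0.5]
width: 0.094
```

Request:
servo_tool:
  moves: [0,0,0,0,0,0,1,0,0,0,0,0,0,1,0,0,0,0,0,0,1]

```text
time_s: 13.87
tool_pos: [0.6153, 0.3295, 0.098]
tcp_rot: [1.622, 2.689, 0.002]
contact_force: [0.5, -0.4, -0.0]
width: 0.0938
```

```bash
python3 go.py  .613,.332,.008,.49
```

```text
t 13.87 pos [0.6153 0.3295 0.098 ] jaw 0.485 z [ 0.002  0.    -1.   ] w 0.0938 q [-0.63  0.82  0.18  1.47 -0.17  0.87  0.09] F [ 0.5 -0.4 -0. ]
[ 0.33 -0.11  9.  ] [ 0.002  0.    -0.005] ->dist mm 90
```

Request:
servo_tool:
  moves: [0.3,-0.1,3.5,0,0,0,1,0.3,-0.1,6.5,0,0,0,1,0.3,-0.1,8.5,0,0,0,1,0.3,-0.1,9,0,0,0,1,0.3,-0.1,9,0,0,0,0.6]

```text
time_s: 14.28
tool_pos: [0.6123, 0.3315, 0.007]
tcp_rot: [-1.623, -2.69, 0.001]
contact_force: [-0.1, -0.5, 0.1]
width: 0.0906
```

Request:
servo_tool:
  moves: [0,0,0,0,0,0,0,0,0,0,0,0,0,0,0,0,0,0,0,0,0,0,0,0,0,0,0,0,0,0,0,0,0,0,0]

```text
time_s: 14.7
tool_pos: [0.6126, 0.3323, 0.008]
tcp_rot: [1.621, 2.69, 0.002]
contact_force: [0.1, 0.1, 0.4]
width: 0.0576
```

Request:
servo_tool:
  moves: [0,0,0,0,0,0,0,0,0,0,0,0,0,0,0,0,0,0,0,0,0,0,0,0,0,0,0,0]

```text
time_s: 15.03
tool_pos: [0.6124, 0.3322, 0.0073]
tcp_rot: [1.622, 2.69, 0.001]
contact_force: [-0.3, -0.5, 2.5]
width: 0.044
```

```bash
python3 go.py  .613,.332,.008,.49
```

```text
t 15.03 pos [0.6124 0.3322 0.0073] jaw 0.486 z [ 0.001  0.    -1.   ] w 0.044 q [-0.62  0.93  0.16  1.51 -0.19  0.71  0.1 ] F [-0.3 -0.5  2.5]
[-0.05  0.04 -0.07] [ 0.001 -0.    -0.004] ->dist mm 1
```

Request:
servo_tool:
  moves: [0,0,-3,0,0,0,0,0,0,-7,0,0,0,0,0,0,-11,0,0,0,0,0,0,-15,0,0,0,0,0,0,-19,0,0,0,0]

```text
time_s: 15.45
tool_pos: [0.6113, 0.3315, 0.1982]
tcp_rot: [-1.621, -2.69, 0.002]
contact_force: [-0.4, 1.0, -1.6]
width: 0.0439
```

```bash
python3 go.py  .639,-.1,.2,-.051
```

```text
t 15.45 pos [0.6113 0.3315 0.1982] jaw 0.486 z [-0.001 -0.001 -1.   ] w 0.0439 q [-0.65  0.71  0.21  1.38 -0.15  1.06  0.07] F [-0.4  1.  -1.6]
[-39.45 -17.71  -0.15] [-0.001  0.001  0.537] ->dist mm 432
```

Request:
servo_tool:
  moves: [-39.5,-17.7,0,0,0,0.537,0,-39.5,-17.7,0,0,0,0.537,0,-39.5,-17.7,0,0,0,0.537,0,-39.5,-17.7,0,0,0,0.537,0,-39.5,-17.7,0,0,0,0.537,0]

```text
time_s: 15.87
tool_pos: [0.6248, 0.1223, 0.1966]
tcp_rot: [-2.283, -2.158, 0.001]
contact_force: [0.3, -0.9, -0.7]
width: 0.0435
```

```bash
python3 go.py  .639,-.1,.2,-.051
```

```text
t 15.87 pos [0.6248 0.1223 0.1966] jaw -0.056 z [-0.001 -0.    -1.   ] w 0.0435 q [-0.44  0.64  0.35  1.57 -0.25  0.97 -0.07] F [ 0.3 -0.9 -0.7]
[-22.11   2.67  -0.33] [-0.001  0.    -0.005] ->dist mm 223
```

Request:
servo_tool:
  moves: [-22.1,2.7,0,0,0,0,0,-22.1,2.7,0,0,0,0,0,-22.1,2.7,0,0,0,0,0,-22.1,2.7,0,0,0,0,0,-22.1,2.7,0,0,0,0,0]

```text
time_s: 16.28
tool_pos: [0.6395, -0.0856, 0.1965]
tcp_rot: [-2.277, -2.163, 0.001]
contact_force: [0.4, -1.0, -2.5]
width: 0.044
```

Request:
servo_tool:
  moves: [0,0,3,0,0,0,0,0,0,6,0,0,0,0,0,0,9,0,0,0,0,0,0,9,0,0,0,0,0,0,9,0,0,0,0]

```text
time_s: 16.7
tool_pos: [0.6386, -0.0835, 0.1055]
tcp_rot: [-2.275, -2.162, 0.004]
contact_force: [0.1, -0.3, -1.1]
width: 0.0438
```

```bash
python3 go.py  .639,-.1,.051,-.051
```

```text
t 16.7 pos [ 0.6386 -0.0835  0.1055] jaw -0.051 z [-0.004  0.001 -1.   ] w 0.0438 q [-0.09  0.76  0.3   1.63 -0.28  0.81  0.28] F [ 0.1 -0.3 -1.1]
[-1.65  0.15  5.44] [-0.004 -0.    -0.   ] ->dist mm 57
```

Request:
servo_tool:
  moves: [-1.6,0.1,1,0,0,0,0,-1.6,0.1,2.5,0,0,0,0,-1.6,0.1,3.5,0,0,0,0,-1.6,0.1,4,0,0,0,0,-1.6,0.1,4,0,0,0,0]

```text
time_s: 17.12
tool_pos: [0.6404, -0.0988, 0.0669]
tcp_rot: [-2.276, -2.165, -0.0]
contact_force: [0.8, 0.4, -1.7]
width: 0.0437
```

```bash
python3 go.py  .639,-.1,.051,-.051; python3 look.py 4
```

```text
t 17.12 pos [ 0.6404 -0.0988  0.0669] jaw -0.05 z [-0.001  0.001 -1.   ] w 0.0437 q [-0.05  0.81  0.28  1.64 -0.3   0.74  0.32] F [ 0.8  0.4 -1.7]
[-0.13 -0.13  1.59] [-0.001 -0.001  0.001] ->dist mm 16
```

View pics/scene4.png

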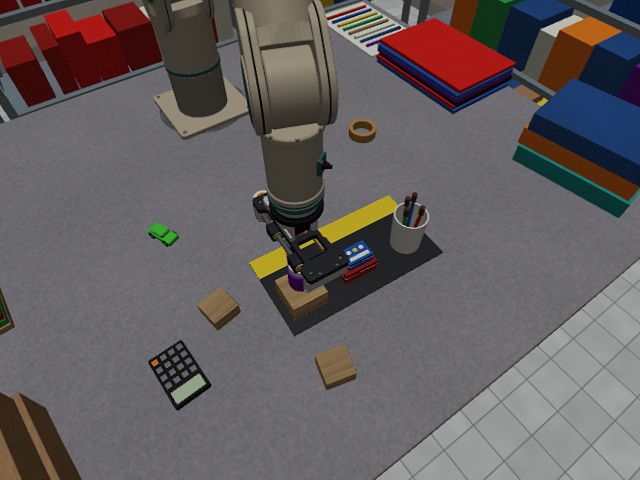

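Request:
servo_tool:
  moves: [-0.1,-0.1,0.6,0,0,0,0,-0.1,-0.1,1.2,0,0,0,0,-0.1,-0.1,1.5,0,0,0,0,-0.1,-0.1,1.5,0,0,0,0]

```text
time_s: 17.55
tool_pos: [0.6386, -0.1005, 0.051]
tcp_rot: [-2.276, -2.163, 0.001]
contact_force: [-0.2, -0.3, -1.4]
width: 0.0441
```

```bash
python3 go.py  .639,-.1,.051,-.051
```

```text
t 17.55 pos [ 0.6386 -0.1005  0.051 ] jaw -0.051 z [-0.002  0.    -1.   ] w 0.0441 q [-0.04  0.83  0.27  1.65 -0.31  0.71  0.33] F [-0.2 -0.3 -1.4]
[ 0.05  0.03 -0.  ] [-0.002 -0.     0.   ] ->dist mm 1
```

Request:
servo_tool:
  moves: [0,0,0.1,0,0,0,0,0,0,0.1,0,0,0,0,0,0,0.1,0,0,0,0.55,0,0,0.1,0,0,0,0.65,0,0,0.1,0,0,0,0.8]

```text
time_s: 17.97
tool_pos: [0.6397, -0.1008, 0.0513]
tcp_rot: [2.277, 2.164, 0.001]
contact_force: [0.0, 0.2, 0.2]
width: 0.0605
```

Request:
servo_tool:
  moves: [0,0,0,0,0,0,1,0,0,0,0,0,0,1,0,0,-2,0,0,0,1,0,0,-5,0,0,0,1,0,0,-9,0,0,0,1]

```text
time_s: 18.38
tool_pos: [0.6371, -0.1002, 0.1393]
tcp_rot: [-2.274, -2.161, 0.006]
contact_force: [0.1, 0.3, -0.5]
width: 0.0926
```

```bash
python3 go.py  .361,-.2565,.15,.41
```

```text
t 18.38 pos [ 0.6371 -0.1002  0.1393] jaw -0.051 z [-0.006  0.001 -1.   ] w 0.0926 q [-0.07  0.72  0.31  1.6  -0.27  0.88  0.29] F [ 0.1  0.3 -0.5]
[-17.02 -26.78  -0.91] [-0.006 -0.002 -0.461] ->dist mm 317
```

Request:
servo_tool:
  moves: [-17,-26.8,-1,0,0,-0.46,1,-17,-26.8,-1,0,0,-0.46,1,-17,-26.8,-1,0,0,-0.46,1,-17,-26.8,-1,0,0,-0.46,1,-17,-26.8,-1,0,0,-0.46,1]

```text
time_s: 18.8
tool_pos: [0.4564, -0.2039, 0.1479]
tcp_rot: [1.718, 2.629, 0.0]
contact_force: [0.3, 0.4, 0.8]
width: 0.0939
```

```bash
python3 go.py  .361,-.2565,.15,.41
```

```text
t 18.8 pos [ 0.4564 -0.2039  0.1479] jaw 0.413 z [ 0.001 -0.    -1.   ] w 0.0939 q [ 0.25  0.5   0.17  2.   -0.13  0.65  0.92] F [0.3 0.4 0.8]
[ -0.99 -10.85  -0.21] [0.001 0.001 0.003] ->dist mm 109
```

Request:
servo_tool:
  moves: [-1,-10.8,0,0,0,0,1,-1,-10.8,0,0,0,0,1,-1,-10.8,2,0,0,0,1,-1,-10.8,5,0,0,0,1,-1,-10.8,8,0,0,0,1]

```text
time_s: 19.22
tool_pos: [0.3623, -0.2574, 0.0679]
tcp_rot: [1.727, 2.619, -0.001]
contact_force: [1.5, -0.4, 0.5]
width: 0.0941
```

Request:
servo_tool:
  moves: [0,0,0,0,0,0,1,0,0,0,0,0,0,1,0,0,0,0,0,0,1]

```text
time_s: 19.47
tool_pos: [0.3637, -0.2556, 0.0684]
tcp_rot: [1.723, 2.626, 0.0]
contact_force: [-0.7, -0.3, -0.4]
width: 0.0939
```

```bash
python3 go.py  .361,-.2565,.003,.41; python3 look.py 5
```

```text
t 19.47 pos [ 0.3637 -0.2556  0.0684] jaw 0.409 z [ 0.001 -0.001 -1.   ] w 0.0939 q [ 0.47  0.59  0.11  2.2  -0.17  0.36  1.13] F [-0.7 -0.3 -0.4]
[ 0.03 -0.29  6.54] [ 0.001  0.001 -0.001] ->dist mm 65
```

View pics/scene5.png

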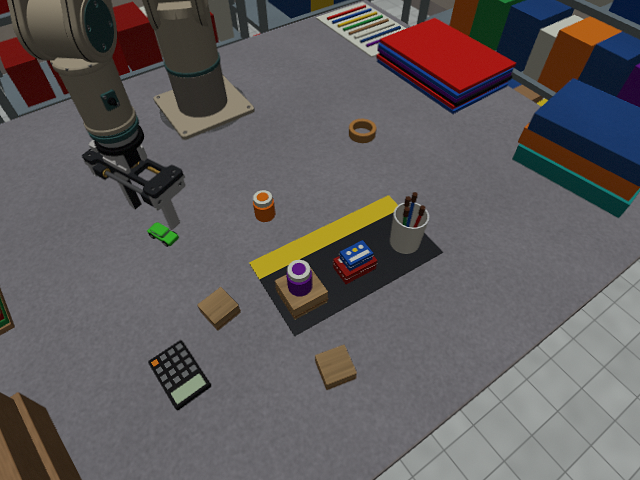

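Request:
servo_tool:
  moves: [0,-0.3,1.5,0,0,0,1,0,-0.3,3,0,0,0,1,0,-0.3,3,0,0,0,1]

```text
time_s: 19.82
tool_pos: [0.3603, -0.2562, 0.0373]
tcp_rot: [-1.723, -2.627, -0.0]
contact_force: [-0.6, 1.2, 0.4]
width: 0.0941
```

```bash
python3 go.py  .361,-.2565,.003,.41
```

```text
t 19.82 pos [ 0.3603 -0.2562  0.0373] jaw 0.41 z [-0.  0. -1.] w 0.0941 q [ 0.5   0.65  0.08  2.22 -0.18  0.27  1.15] F [-0.6  1.2  0.4]
[-0.06  0.05  3.43] [-0. -0. -0.] ->dist mm 34
```

Request:
servo_tool:
  moves: [0,0,0,0,0.07,0,1,0,0,0,0,0.15,0,1,0,0,0,0,0.15,0,1]

```text
time_s: 20.07
tool_pos: [0.3629, -0.2607, 0.0387]
tcp_rot: [-1.66, -2.522, -0.124]
contact_force: [0.5, -1.5, 0.3]
width: 0.0939
```

```bash
python3 go.py  .361,-.2565,.003,.41
python3 - <<'E'
from h import *
o=get_obs();print((R.from_rotvec(o["tcp_rot"]).inv().apply(np.array([.361,-.2565,.004])-o["tool_pos"])*100).round(2))
E
```

```text
t 20.07 pos [ 0.3629 -0.2607  0.0387] jaw 0.406 z [-0.055  0.134 -0.989] w 0.0939 q [ 0.61  0.69  0.02  2.08 -0.19  0.5   1.21] F [ 0.5 -1.5  0.3]
[-0.06 -0.02  3.6 ] [ 0.003 -0.145 -0.004] ->dist mm 36
[-0.04 -0.02  3.5 ]
```

Request:
servo_tool:
  moves: [0,0,1.5,0,-0.06,0,1,0,0,3,0,-0.06,0,1,0,0,3.5,0,-0.06,0,1,0,0,3.5,0,-0.06,0,1]

```text
time_s: 20.4
tool_pos: [0.3578, -0.2509, 0.0029]
tcp_rot: [-1.681, -2.563, -0.075]
contact_force: [0.1, -0.6, 0.1]
width: 0.0939
```

```bash
python3 go.py  .361,-.2565,.003,.41; python3 look.py 6
```

```text
t 20.4 pos [ 0.3578 -0.2509  0.0029] jaw 0.41 z [-0.036  0.082 -0.996] w 0.0939 q [ 0.58  0.74  0.02  2.17 -0.2   0.31  1.19] F [ 0.1 -0.6  0.1]
[-0.64  0.07 -0.06] [-0.001 -0.09  -0.   ] ->dist mm 6
```

View pics/scene6.png

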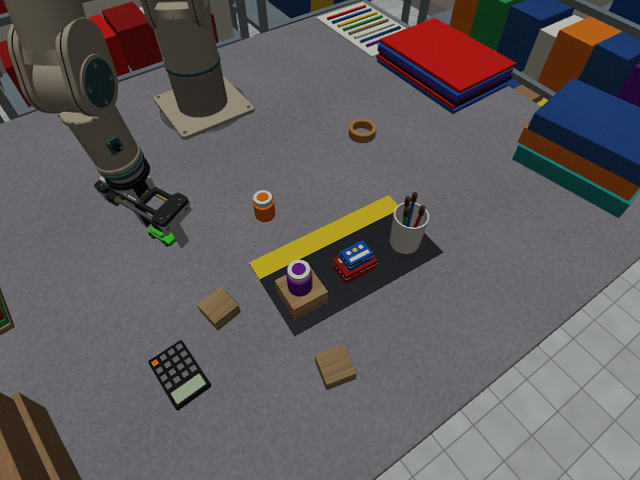

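Request:
servo_tool:
  moves: [-0.5,0.1,0,0,0,0,1,-0.5,0.1,0,0,0,0,1,-0.5,0.1,0,0,0,0,0.8]
  squeeze: 12

```text
time_s: 20.75
tool_pos: [0.3618, -0.2568, 0.0029]
tcp_rot: [-1.684, -2.564, -0.075]
contact_force: [0.5, 0.3, -0.6]
width: 0.0903
```

```bash
python3 go.py  .361,-.2565,.003,.41
```

```text
t 20.75 pos [ 0.3618 -0.2568  0.0029] jaw 0.408 z [-0.034  0.081 -0.996] w 0.0903 q [ 0.58  0.74  0.02  2.15 -0.2   0.32  1.19] F [ 0.5  0.3 -0.6]
[ 0.06 -0.06 -0.01] [ 0.001 -0.088 -0.002] ->dist mm 1
```

Request:
servo_tool:
  moves: [0,0,0,0,0,0,0,0,0,0,0,0,0,0,0,0,0,0,0,0,0,0,0,0,0,0,0,0,0,0,0,0,0,0,0]

```text
time_s: 21.17
tool_pos: [0.3609, -0.2558, 0.0024]
tcp_rot: [-1.682, -2.562, -0.076]
contact_force: [0.1, -0.2, 0.9]
width: 0.0641
```

Request:
servo_tool:
  moves: [0,0,0,0,0,0,0,0,0,0,0,0,0,0,0,0,0,0,0,0,0]

```text
time_s: 21.42
tool_pos: [0.3609, -0.2558, 0.0024]
tcp_rot: [-1.682, -2.562, -0.076]
contact_force: [-0.5, -0.0, 0.0]
width: 0.0637
```

```bash
python3 go.py  .361,-.2565,.003,.41; python3 look.py 7
```

```text
t 21.42 pos [ 0.3609 -0.2558  0.0024] jaw 0.409 z [-0.036  0.083 -0.996] w 0.0637 q [ 0.58  0.74  0.02  2.15 -0.2   0.32  1.19] F [-0.5 -0.   0. ]
[-0.06 -0.02 -0.07] [-0.    -0.09  -0.001] ->dist mm 1
```

Request:
servo_tool:
  moves: [0.2,0,-2,0,0,0,0,0.4,0,-5,0,0,0,0,0.8,0,-9,0,0,0,0,1.2,0,-13,0,0,0,0,1.5,0,-17,0,0,0,0]

```text
time_s: 21.93
tool_pos: [0.3604, -0.2556, 0.1747]
tcp_rot: [-1.682, -2.562, -0.076]
contact_force: [0.4, -0.2, -1.6]
width: 0.064
```

```bash
cat > gt.py <<'E'
import sys
from h import *
# like go.py, but the target keeps the tilt 0.09 about the jaw axis (fingers towards tool x)
o=get_obs(); Rt=R.from_rotvec(o["tcp_rot"]); p=o["tool_pos"]; m=Rt.as_matrix(); cur=np.arctan2(m[1,1],m[0,1])
print("t",round(o["time_s"],2),"pos",p.round(4),"jaw",round(cur,3),"z",m[:,2].round(3),"x.up,y.up",m[2,:2].round(3),"w",round(o["width"],4),"q",o["q"].round(2),"F",o["contact_force"].round(1))
for a in sys.argv[1:]:
    v=[float(s) for s in a.split(",")]
    j=cur+(v[3]-cur+np.pi/2)%np.pi-np.pi/2
    yy=np.array([np.cos(j),np.sin(j),0]); zz=np.array([0,0,-1.]); T=R.from_matrix(np.c_[np.cross(yy,zz),yy,zz])*R.from_rotvec([0,.09,0])
    print((Rt.inv().apply(np.array(v[:3])-p)*100).round(2),(Rt.inv()*T).as_rotvec().round(3),"->dist mm",round(np.linalg.norm(np.array(v[:3])-p)*1000))
E
python3 gt.py .554,.144,.17,1.52; python3 look.py 8
```

```text
t 21.93 pos [ 0.3604 -0.2556  0.1747] jaw 0.409 z [-0.037  0.083 -0.996] x.up,y.up [ 0.091 -0.001] w 0.064 q [ 0.51  0.43  0.11  2.04 -0.13  0.76  1.13] F [ 0.4 -0.2 -1.6]
[28.8  33.65  3.08] [ 1.000e-01 -1.000e-03 -1.106e+00] ->dist mm 444
```

View pics/scene8.png

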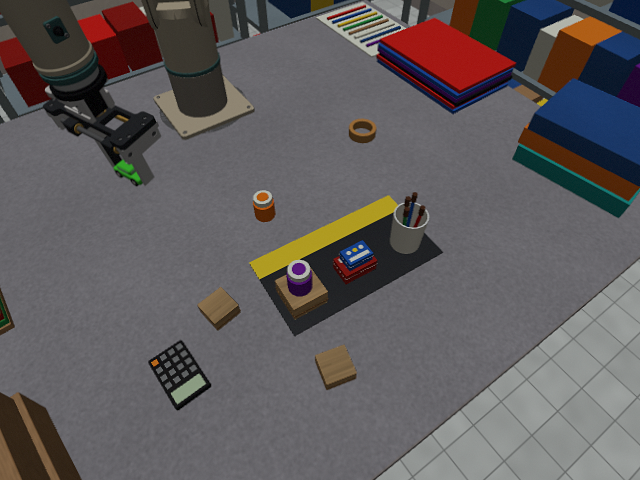

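Request:
servo_tool:
  moves: [28.8,33.6,3,0.1,0,-1.106,0,28.8,33.6,3,0.1,0,-1.106,0,28.8,33.6,3,0.1,0,-1.106,0,28.8,33.6,3,0.1,0,-1.106,0,28.8,33.6,3,0.1,0,-1.106,0]

```text
time_s: 22.45
tool_pos: [0.4519, -0.0667, 0.1707]
tcp_rot: [-0.801, -2.947, -0.036]
contact_force: [0.7, -0.1, 0.4]
width: 0.0636
```

```bash
python3 gt.py .554,.144,.17,1.52
```

```text
t 22.45 pos [ 0.4519 -0.0667  0.1707] jaw 1.04 z [-0.078  0.046 -0.996] x.up,y.up [ 0.091 -0.   ] w 0.0636 q [ 0.17  0.45 -0.07  2.   -0.01  0.78  1.15] F [ 0.7 -0.1  0.4]
[ 1.85 23.34  0.23] [ 0.043 -0.001 -0.478] ->dist mm 234
```

Request:
servo_tool:
  moves: [1.8,23.3,0.2,0.043,0,-0.478,0,1.8,23.3,0.2,0.043,0,-0.478,0,1.8,23.3,0.2,0.043,0,-0.478,0,1.8,23.3,0.2,0.043,0,-0.478,0,1.8,23.3,0.2,0.043,0,-0.478,0]

```text
time_s: 22.87
tool_pos: [0.5441, 0.1206, 0.1699]
tcp_rot: [-0.078, -3.049, -0.004]
contact_force: [0.5, -0.4, -0.7]
width: 0.0636
```

Request:
servo_tool:
  moves: [0,0,0,0,0,0,0,0,0,0,0,0,0,0,0,0,0,0,0,0,0]

```text
time_s: 23.12
tool_pos: [0.5432, 0.1173, 0.1697]
tcp_rot: [-0.087, -3.048, -0.002]
contact_force: [0.3, -0.7, 0.1]
width: 0.0642
```

```bash
python3 gt.py .554,.144,.05,1.52
```

```text
t 23.12 pos [0.5432 0.1173 0.1697] jaw 1.514 z [-0.092  0.004 -0.996] x.up,y.up [ 0.092 -0.001] w 0.0642 q [-0.12  0.59 -0.2   1.73  0.1   0.92  1.16] F [ 0.3 -0.7  0.1]
[-2.03  2.75 11.83] [-0.001 -0.002 -0.006] ->dist mm 123
```

Request:
servo_tool:
  moves: [0.9,2.7,0.1,0,0,0,0,-0.5,2.7,3,0,0,0,0,-1.2,2.7,6,0,0,0,0,-1.6,2.7,9,0,0,0,0,-1.8,2.7,11,0,0,0,0]

```text
time_s: 23.53
tool_pos: [0.5524, 0.1414, 0.0571]
tcp_rot: [-0.092, -3.047, -0.001]
contact_force: [0.3, -0.1, -0.0]
width: 0.064
```

Request:
servo_tool:
  moves: [0,0,0,0,0,0,0,0,0,0,0,0,0,0,0,0,0,0,0,0,0]

```text
time_s: 23.78
tool_pos: [0.5544, 0.1437, 0.0608]
tcp_rot: [-0.089, -3.051, -0.004]
contact_force: [0.2, -0.4, -0.8]
width: 0.064
```

```bash
python3 gt.py .554,.144,.005,1.52; python3 look.py 9
```

```text
t 23.78 pos [0.5544 0.1437 0.0608] jaw 1.512 z [-0.089  0.005 -0.996] x.up,y.up [0.089 0.   ] w 0.064 q [-0.18  0.75 -0.17  1.77  0.13  0.72  1.1 ] F [ 0.2 -0.4 -0.8]
[-0.46  0.03  5.56] [ 0.001  0.001 -0.008] ->dist mm 56
```

View pics/scene9.png

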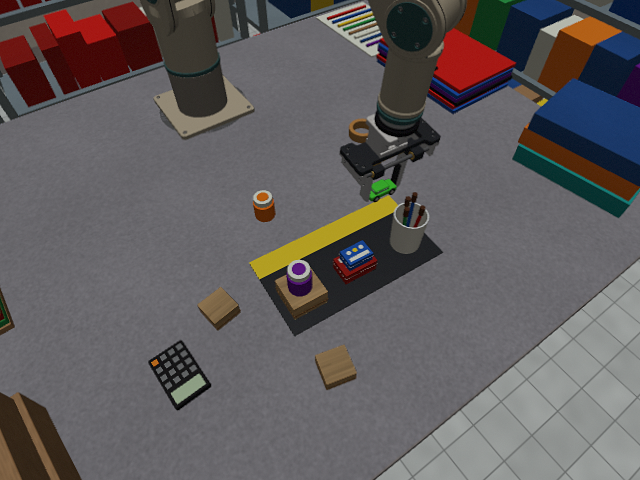

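Request:
servo_tool:
  moves: [-0.1,0,2,0,0,0,0,-0.3,0,3.5,0,0,0,0,-0.4,0,4.8,0,0,0,0,-0.4,0,5,0,0,0,0,-0.4,0,5,0,0,0,0]

```text
time_s: 24.3
tool_pos: [0.553, 0.1446, 0.0094]
tcp_rot: [-0.087, -3.05, -0.004]
contact_force: [0.3, 0.5, -0.4]
width: 0.0636
```

```bash
python3 gt.py .554,.144,.005,1.52
```

```text
t 24.3 pos [0.553  0.1446 0.0094] jaw 1.514 z [-0.09   0.005 -0.996] x.up,y.up [ 0.091 -0.   ] w 0.0636 q [-0.19  0.83 -0.16  1.79  0.15  0.62  1.09] F [ 0.3  0.5 -0.4]
[-0.14 -0.05  0.43] [ 0.    -0.001 -0.006] ->dist mm 5
```

Request:
servo_tool:
  moves: [-0.1,0,0.3,0,0,0,0,-0.1,0,0.45,0,0,0,0,-0.1,0,0.45,0,0,0,0]

```text
time_s: 24.55
tool_pos: [0.5547, 0.1448, 0.0055]
tcp_rot: [-0.087, -3.052, -0.005]
contact_force: [0.6, 0.6, -0.8]
width: 0.0639
```

Request:
servo_tool:
  moves: [0,0,0,0,0,0,0.75,0,0,0,0,0,0,0.8,0,0,0,0,0,0,0.9,0,0,0,0,0,0,1,0,0,0,0,0,0,1]

```text
time_s: 24.97
tool_pos: [0.5538, 0.1447, 0.005]
tcp_rot: [-0.087, -3.05, -0.004]
contact_force: [0.6, 0.2, 0.2]
width: 0.0915
```

Request:
servo_tool:
  moves: [0.2,0,-2,0,0,0,1,0.5,0,-5,0,0,0,1,0.9,0,-9,0,0,0,1,1.2,0,-13,0,0,0,1,1.5,0,-17,0,0,0,1]

```text
time_s: 25.38
tool_pos: [0.5536, 0.1445, 0.1773]
tcp_rot: [-0.086, -3.049, -0.004]
contact_force: [-0.3, -0.0, -0.6]
width: 0.0942
```

```bash
python3 go.py .4,.35,.25,1.13
```

```text
t 25.38 pos [0.5536 0.1445 0.1773] jaw 1.514 z [-0.091  0.005 -0.996] w 0.0942 q [-0.16  0.6  -0.2   1.68  0.1   0.96  1.13] F [-0.3 -0.  -0.6]
[17.09 19.65 -5.75] [-0.018 -0.09   0.384] ->dist mm 267
```

Move aside for a clear final view.

Request:
servo_tool:
  moves: [17,19.6,-5.7,0,-0.09,0.38,1,17,19.6,-5.7,0,-0.09,0.38,1,17,19.6,-5.7,0,-0.09,0.38,1,17,19.6,-5.7,0,-0.09,0.38,1,17,19.6,-5.7,0,-0.09,0.38,1]

```text
time_s: 25.8
tool_pos: [0.4344, 0.304, 0.2321]
tcp_rot: [0.681, 3.066, -0.027]
contact_force: [1.0, 0.3, -0.9]
width: 0.0941
```

Request:
servo_tool:
  moves: [6,6,0,0,0,0,1,10,10,0,0,0,0,1,10,10,0,0,0,0,1,10,10,0,0,0,0,1,10,10,0,0,0,0,1]

```text
time_s: 26.22
tool_pos: [0.3844, 0.4407, 0.2288]
tcp_rot: [-0.667, -3.068, 0.023]
contact_force: [0.4, 0.7, -0.0]
width: 0.0941
```

```bash
python3 look.py 10
cat > fin.py <<'E'
from h import *
ims={n:get_image(n) for n in("top","scene")}
a=-.0512; C=np.array([.6152,.0207]); Rm=np.array([[np.cos(a),np.sin(a)],[-np.sin(a),np.cos(a)]])
for n,p0,z,y in (("puzzle_box",(.644,.0187),.003,[1.52]),("card_box",(.644,.0187),.033,[1.52]),("violet_jar",(.639,-.1),.043,[0]),("toy_car",(.554,.144),.003,[1.45,1.58]),("orange_jar",(.4244,-.0543),0,[0]),("tape_roll",(.336,.276),0,[0]),("calculator",(.648,-.346),0,[.08])):
    ob=[]
    for c in ims:
        r=masks_of(c,n)
        if r:
            ob.append((ims[c],r[0]["region"]))
            p,f=fit(n,[ob[-1]],p0,z,y); print(n,c,round(r[0]["conf"],2),"world",p[:2].round(4),"mat",(Rm@(p[:2]-C)).round(4),"yaw-mat",round(p[2]-a,3),"cost",round(f,3))
        else: print(n,c,"none")
E
python3 fin.py
```

```text
puzzle_box top none
puzzle_box scene 0.68 world [0.6432 0.0164] mat [ 0.0282 -0.0028] yaw-mat 1.565 cost 0.491
card_box top 0.93 world [0.6432 0.0205] mat [0.028  0.0012] yaw-mat 1.642 cost 0.081
card_box scene 0.77 world [0.6425 0.0179] mat [ 0.0274 -0.0014] yaw-mat 1.593 cost 0.052
violet_jar top 0.81 world [ 0.6385 -0.1009] mat [ 0.0295 -0.1203] yaw-mat 0.166 cost 0.086
violet_jar scene 0.81 world [ 0.6382 -0.1032] mat [ 0.0293 -0.1225] yaw-mat 0.184 cost 0.054
toy_car top 0.73 world [0.5553 0.1479] mat [-0.0663  0.124 ] yaw-mat 1.57 cost 0.188
toy_car scene 0.9 world [0.5585 0.1419] mat [-0.0628  0.1182] yaw-mat 1.697 cost 0.263
orange_jar top 0.82 world [ 0.4251 -0.0528] mat [-0.1861 -0.0831] yaw-mat 0.054 cost 0.055
orange_jar scene 0.74 world [ 0.4247 -0.0557] mat [-0.1864 -0.0861] yaw-mat 0.134 cost 0.049
tape_roll top 0.63 world [0.3365 0.2756] mat [-0.2913  0.2403] yaw-mat 0.052 cost 0.384
tape_roll scene 0.73 world [0.3332 0.2774] mat [-0.2947  0.2419] yaw-mat 0.134 cost 0.181
calculator top 0.57 world [ 0.6478 -0.3452] mat [ 0.0513 -0.3638] yaw-mat 0.134 cost 0.053
calculator scene 0.72 world [ 0.648 -0.346] mat [ 0.0515 -0.3645] yaw-mat 0.131 cost 1.0
```

View pics/top10.png

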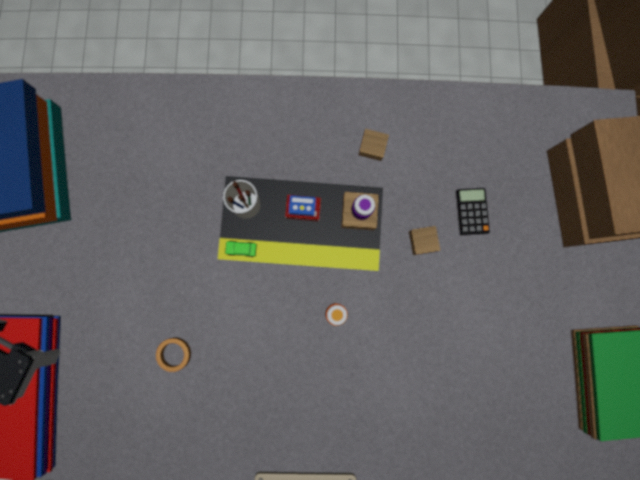

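View pics/scene10.png

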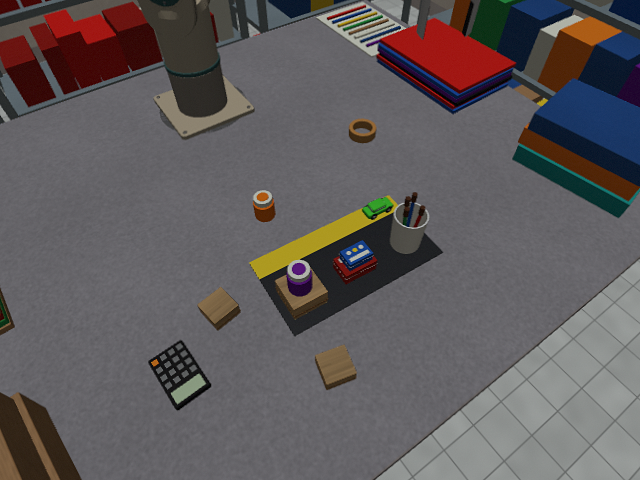

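Run:
```python
from h import *
im=get_image("top"); h=cv2.cvtColor(im["color"],cv2.COLOR_BGR2HSV); g=cv2.inRange(h,(45,100,50),(75,255,255)); g[:,300:]=0; g[:200]=0; g[300:]=0
cnt=max(cv2.findContours(g,0,2)[0],key=cv2.contourArea)[:,0]
W=unproj(im,cnt,.018)[:,:2].astype(np.float32)*1000; r=cv2.minAreaRect(W); print(r)
a=-.0512; Rm=np.array([[np.cos(a),np.sin(a)],[-np.sin(a),np.cos(a)]]); print("mat",Rm@(np.array(r[0])/1000-[.6152,.0207]))
o=get_obs(); print(o["contact_force"],np.abs(o["qvel"]).max(),o["time_s"])
```

```text
((555.9334106445312, 145.23948669433594), (61.64277267456055, 27.121572494506836), 87.71200561523438)
mat [-0.06556256  0.12134316]
[0.12772969 0.11595676 0.41137407] 0.0022429599899639373 27.1667
```

Everything is within tolerance, so I'm handing in.

```bash
python3 -c "
from rig import *
print(sign_off())"
```

```text
the job is handed in; nothing more can be done
None
```

The display is set out and handed in after about 27 s of the 96 s. No verdict is reported.

| Item | Final check, in the mat's frame | Target |
|---|---|---|
| Puzzle box | (29, −1) mm, measured before the card box covered it; long side within about 0.03 rad of the strip | (30, 0) mm |
| Card box | (28, ±1) mm, about 1–2 mm from the puzzle box's centre; yaw off by 0.02 rad (scene camera) or 0.07 rad (top camera) | centred on the puzzle box |
| Violet jar | (29, −120 to −122) mm, upright on the largest riser | riser centre at (30, −120) mm |
| Toy car | (−66, 121) mm, long side within about 0.02 rad, from its colour outline in the top picture | (−67.5, 120) mm |

- **Bystanders:** the orange jar, tape roll and calculator measured within about 2–3 mm of where they started.
- **Arm:** it is clear of the display, and it showed no contact force and was at rest at the end.
- **Car grip:** I gripped the car end to end with the tool tilted about 0.09 rad. The wrist was close to its joint limit there, and a grip across the width would have brought the gripper's body into the brushes.

**Checks that failed or disagreed:**
- In the last look, the top camera no longer found the puzzle box, and the scene fit was poor because the card box covers it.
- The box-model fit of the car from the scene camera was poor, giving 0.13 rad yaw and about 4 mm offset. It disagreed with the colour outline, which I trusted because the car is not box-shaped.
- The scene fit of the calculator did not work in the last check, but the top view showed it unmoved.

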